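# Fill the ware board and step the tally to full

## Robot

A 7-joint arm with a two-finger parallel gripper is mounted at the origin on the work surface. World frame = base frame: x ahead of the robot, y to its left, z up, the work surface at z = 0. Lengths are in m, angles in rad, forces in N, time in s.
With the tool pointing down it reaches from about 0.4 to 0.85 m from the base axis. Payload 10.4 kg.
Tool frame: the origin (TCP) lies where the fingers leave the gripper's body, on its centre line; the fingertips stand 73 mm ahead of it and the grasp point (between the pads) lies 54 mm ahead of it; z points along the fingers, y is the line along which they close (so a half turn about z gives the same grasp; the last joint's range is limited). The gripper opens to 85 mm and grips with 20 to 120 N. Pads are 22 mm wide; open, the fingers measure 114 mm over their backs; the gripper's body (76 mm by 85 mm) begins 54 mm behind the grasp point. The pads swing forward as they close: fully open they stand 13 mm farther back than shut.
Start: joints at [-1.17, 0.332, -0.065, 1.46, 0.022, 1.35, -0.088], TCP at [0.257, 0.57, 0.304] pointing down, gripper open.
Joint ranges: [-2.6, 2.6], [-0.5, 2.12], [-1.47, 1.34], [0.16, 2.42], [-1.27, 4.41], [0.06, 2.06], [-2.6, 2.6]. Speed limits (rad/s): [2.22, 2.22, 2.79, 2.79, 3.14, 3.14, 3.14].

## Interface

Orientations are given as a unit quaternion [x, y, z, w].
In Python, from workcell import manip, camera gives the robot as it stands. The module is installed in compiled form; this text tells all that it offers.
- The arm moves only by the shell command python3 -m creep 'ROWS' [OPENING] [FORCE]. ROWS is JSON, a list of rows, each a list of 2 entries, a list of its own where there are three numbers: the shift along the tool's x, y, z in mm, then the turn about the tool's z in rad. In form: [[[tx, ty, tz], twist], ...]. A call has 1 to 5 rows; each row is the pose to reach, as a shift and turn from the pose commanded when the call began, along the tool's axes at that moment; what a row does not reach only later rows make up. A row lasts 1/12 s, in which the tool goes at most 41.7 mm and 7.16 degrees, less where a joint would pass 70% of its speed; a pose out of reach is approached as far as the arm can. A call with a gripper value outside its range is refused whole. OPENING is the opening, from 0 (shut) to 1 (fully open), set as the call begins (- or left out, the last holds). The fingers move at their own pace and stop on an object; FORCE is the grip in N (left out, the last holds). Time passes only in rows, so rows that repeat a pose let the fingers close. It gives the time, the measured TCP pose, the force, the opening and the grip force at its end, in the units of the state.
- manip.get_obs(): the state, without advancing time (a new reading comes with each control period).
- camera(name): name is "scene" or "top" or "wrist"; returns a dict with "pixels" (384x512x3 uint8, red, green, blue), "z_map" (384x512 float32, m along the optical axis (not along the pixel's ray), 0 where there is no reading), "fx", "fy", "cx", "cy" (pixels), "extrinsics" (4x4, takes a point from world to camera coordinates). Camera axes: x right, y down, z forward; pixel columns grow to the right and rows downward; lengths in m; the calibration is good to about 2 mm. A picture is of the moment at which its call begins.
- manip.hand_in(): hands the job in; it is judged then, once.
The state is a dict: "clock": time; "joint_pos": joint angles; "joint_velocities": joint speeds; "tau": joint torques, N m; "position": TCP position; "ee_rot": TCP orientation; "ft_force": force on the tool from outside, world axes, zero at the start; "torque": the same for the moment, N m; "grip_width": opening from 0.0 (shut) to 1.0 (fully open); "grasp_force": force on a finger pad.
Only numpy, scipy, OpenCV 4.12 (cv2) and the standard library are available. Lean on these libraries where they do the work, as an engineer would, in place of code of your own. Each camera call takes 0.05 s, during which the arm holds its last target. There are 200 camera calls.

## Task

Set the single bisque cup that stands on the bench down gently and upright in the middle of the round cork mat on the ware board. Then press the tally's green button, letting it come right up between presses, until the drum's orange face stands at the red pointer, and leave the button released and everything else where it is.

Things in the scene. Friction and masses are not known exactly. Their poses are not given: they have to be found in the camera images.
- cup: Loose bisque (pale pink) cup, open, straight-sided, 58 mm outside diameter (50 mm at the foot), 72 mm tall, wall 4.5 mm, about 150 g; starts upright on the bench itself. Origin: centre of its underside, z up its axis.
- cork_mat: Round cork mat 80 mm across, 4 mm thick, fixed on one of the three places (95 mm apart in a row) of the pine ware board, whose top is 18 mm above the bench. Which of the places varies. Origin: centre of its underside, z up, y along the board's row.
- ware_board: Pine board 120 x 330 mm, 18 mm thick, fixed flat on the bench. Origin: centre of its underside, y along its length.
- tally: Tally counter, fixed on the bench: white ceramic block 130 (x) x 190 (y) mm, 55 mm high, origin at the centre of its underside. On its top, at y = -58 mm, a green button; at y = +38 mm a dark blue drum of 80 mm diameter with vertical axis, close under a thin clear round window in a steel rim (88 mm across, its flat top 71 mm above the bench). A red pointer on the block's top lies beside the window on the -x side.
- button_top (a point): Centre of the flat top of the green button (36 mm diameter), which stands 20 mm above the block's top (75 mm above the bench) when up, 65 mm when fully pressed. Moves with the button; it is pressed straight down.
- tally_button (a joint): Button travel in m: 0 up, 0.010 fully down. It springs back by itself: about 3 N to start, about 6 N pressed slowly and 10 N pressed briskly while it steps the drum, then a hard stop. Each full press and return turns the drum one step; a press of less than about 8 mm may not step it, nor may one begun before the button is back within about 1 mm of the top.
- tally_drum (a joint): Drum angle in rad, growing anticlockwise seen from above; turned only by the button, one step of 0.785 rad (an eighth of a turn) a press, and only forward. At 0 (and again at each 6.283) the orange face stands at the pointer; at -1.57 two presses are needed, and so on. At the start two to six presses are needed. If the face is overshot, eight more presses bring it round.
- orange_mark (a point): Point on the drum's top near its rim, 34 mm from the drum's axis, on the middle of the orange face. The drum's other seven faces carry 1 to 7 white dots, in order, orange coming after 7. Turns with the drum.
- pointer_mark (a point): Fixed point 34 mm from the drum's axis, just inside the red pointer: where the orange mark must come to stand.
- cup_b: Another bisque cup, same size as cup, standing on the ware board (origin: centre of its underside). Leave it alone.
- cup_c: Another bisque cup, same size as cup, standing on the ware board (origin: centre of its underside). Leave it alone.
- jar: Glass jar with a cork top, 66 mm diameter, 105 mm tall; a bystander. Origin: centre of its underside.
- rib: Orange plastic rib, flat, 50 x 110 x 5 mm; a bystander. Origin: centre of its underside.
- caliper: Steel caliper lying flat, 190 mm long; a bystander. Origin: on its beam, at mid length.
- brush: Brush lying on the bench beyond the board, 170 mm long; a bystander.
Things that resemble listed ones, but are neither listed nor needed, are in the scene too. What is shaped like the tally but pink is not meant. What is shaped like the cup but black is not meant.

How it is judged:
By the outcome, as a careful person would: the job done as asked, in the order asked, and still so for the second after the job is handed in, with the robot touching nothing.
It also fails if it takes over 64 s, if anything falls off the work surface, if the arm or the gripper's body presses on something with over 40 N, if the wrist force passes 120 N, or if a joint passes its speed limit or range.

## Working session

There is one attempt and no reset: what is moved stays moved. The work goes in short steps, Python scripts to look and compute and a shell command to move; the robot and the scene stay as the last step left them, time stands still between calls to the robot, and variables do not carry over. Pictures are saved under pics/ and viewed, at most 10 in all, crops included, and the job is handed in when it is done.

```bash
mkdir -p pics; cat > h.py <<'E'
import numpy as np, cv2
from workcell import manip, camera
def ray(c,u,v,z):
    E=np.array(c["extrinsics"]);R=E[:3,:3];t=E[:3,3];o=-R.T@t
    d=R.T@np.array([(u-c["cx"])/c["fx"],(v-c["cy"])/c["fy"],1]);return o+d*(z-o[2])/d[2]
def cloud(c):
    E=np.array(c["extrinsics"]);R=E[:3,:3];t=E[:3,3];z=c["z_map"]
    v,u=np.mgrid[:z.shape[0],:z.shape[1]]
    P=np.stack([(u-c["cx"])/c["fx"]*z,(v-c["cy"])/c["fy"]*z,z],-1)
    return (P-t)@R
def save(c,n,s=1.5,crop=None):
    p=c["pixels"][:,:,::-1]
    if crop: a,b,e,f=crop;p=p[b:f,a:e]
    cv2.imwrite(n,cv2.resize(p,None,fx=s,fy=s,interpolation=cv2.INTER_CUBIC))
E
python3 - <<'E'
from h import *
import pickle
c={n:camera(n) for n in("top","scene")}
pickle.dump(c,open("c0.pkl","wb"))
save(c["top"],"pics/top0.png");save(c["scene"],"pics/scene0.png")
for n in c:print(n,c[n]["fx"],np.round(c[n]["extrinsics"],3).tolist())
o=manip.get_obs();print({k:np.round(o[k],3) for k in o})
E
```

```text
top 463.51498938536804 [[-0.03, -0.999, 0.017, -0.009], [-0.998, 0.029, -0.05, 0.474], [0.05, -0.019, -0.999, 1.285], [0.0, 0.0, 0.0, 1.0]]
scene 457.26094656143545 [[0.26, 0.966, -0.007, -0.108], [0.776, -0.213, -0.593, -0.315], [-0.575, 0.148, -0.805, 1.831], [0.0, 0.0, 0.0, 1.0]]
{'clock': np.float64(0.1), 'joint_pos': array([-1.17 ,  0.333, -0.065,  1.461,  0.022,  1.35 , -0.089]), 'joint_velocities': array([-0.   , -0.002,  0.001, -0.002,  0.   , -0.001,  0.001]), 'tau': array([ 2.0000e-03, -6.2674e+01,  4.9000e-02, -3.9243e+01,  1.6000e-02,
        7.0000e-03, -0.0000e+00]), 'position': array([0.257, 0.569, 0.303]), 'ee_rot': array([ 0.21 ,  0.978, -0.001, -0.   ]), 'ft_force': array([ 0.662,  0.172, -0.014]), 'torque': array([ 0.049, -0.035, -0.01 ]), 'grasp_force': np.float64(0.0), 'grip_width': np.float64(0.998)}
```

View pics/top0.png

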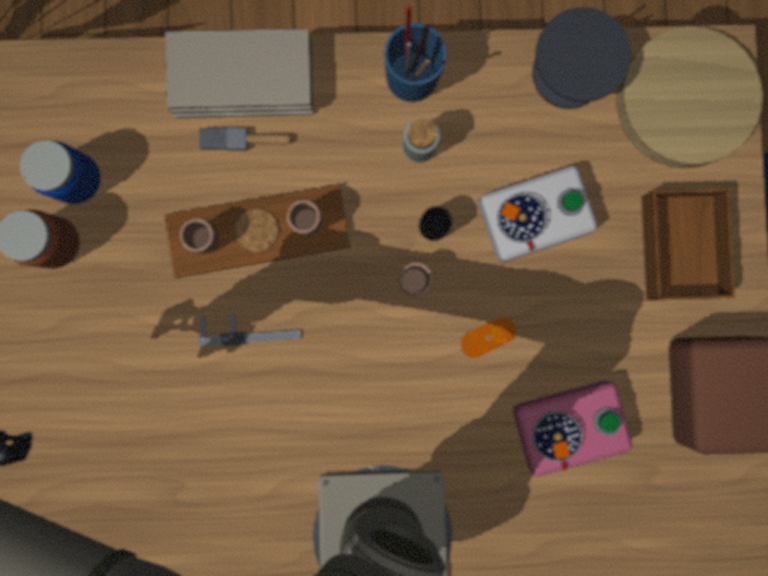

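View pics/scene0.png

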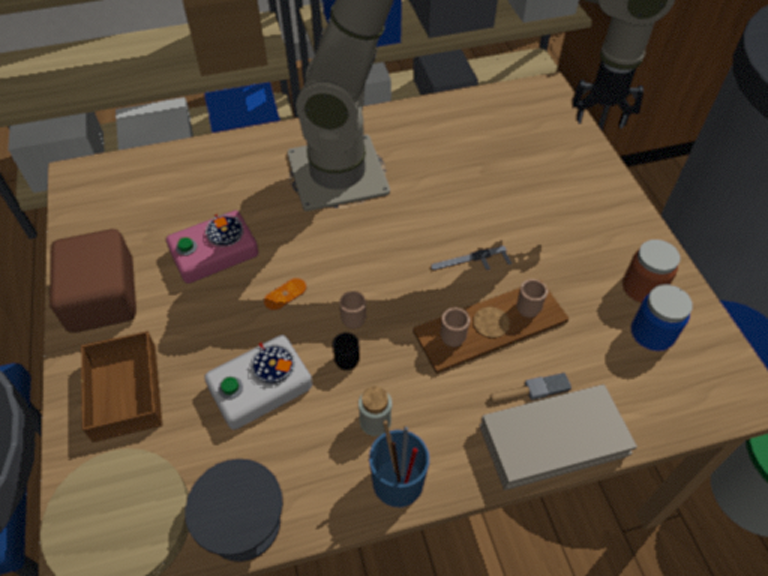

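The top view shows these things:
- **Bench cups:** a pale pink cup at (415,278) and a black one at (435,222). The pink one is the cup meant, because black is excluded.
- **Other pink cups:** two stand on the board at (198,236) and (303,216), with the cork mat between them at (257,229).
- **Tallies:** the white one at (540,213) is meant. The pink one at (572,428) is not.

Next I measure these and confirm them in one crop.

```bash
cat > m.py <<'E'
from h import *
import pickle
c=pickle.load(open("c0.pkl","rb"))
t=c["top"];P=cloud(t)
def box(u0,v0,u1,v1,zlo,zhi):
    s=(slice(int(v0/1.5),int(v1/1.5)),slice(int(u0/1.5),int(u1/1.5)))
    q=P[s].reshape(-1,3);q=q[(q[:,2]>zlo)&(q[:,2]<zhi)];return q
def circ(q):
    (x,y),r=cv2.minEnclosingCircle((q[:,:2]*1000).astype(np.float32));return np.round([x,y,r,np.median(q[:,2])*1000,len(q)],1)
print("cup",circ(box(393,255,438,300,.060,.085)))
print("black",circ(box(412,200,458,245,.060,.085)))
print("cupL",circ(box(175,215,222,257,.080,.1)))
print("cupR",circ(box(280,195,325,240,.080,.1)))
q=box(235,205,280,252,.0195,.03);print("mat depth",circ(q))
hsv=cv2.cvtColor(t["pixels"],cv2.COLOR_RGB2HSV)
def rect(q):
    r=cv2.minAreaRect((q[:,:2]*1000).astype(np.float32));return r
print("board",rect(box(160,175,355,285,.012,.024)))
print("tally",rect(box(475,160,603,265,.048,.061)))
q=box(475,160,603,265,.067,.08)
for nm,(u0,v0,u1,v1) in dict(win=(490,185,553,250),but=(553,180,590,225)).items():
    print(nm,circ(box(u0,v0,u1,v1,.066,.08)))
for nm,lo,hi in(("orange",(8,150,120),(18,255,255)),("red",(0,150,90),(5,255,255)),("green",(60,120,50),(85,255,255))):
    m=cv2.inRange(hsv,lo,hi);m[:,:int(475/1.5)]=0;m[:,int(603/1.5):]=0;m[:int(160/1.5)]=0;m[int(265/1.5):]=0
    n,l,s,ce=cv2.connectedComponentsWithStats(m)
    for i in range(1,n):
        if s[i,4]>4:print(nm,s[i,4],ce[i]*1.5,np.round(ray(t,*ce[i],{"orange":.065,"red":.056,"green":.075}[nm])*1000))
m=cv2.inRange(hsv,(8,60,90),(20,255,255))
a=cv2.resize(t["pixels"][120:200,110:410,::-1],None,fx=2.66,fy=2.66,interpolation=cv2.INTER_CUBIC)
cv2.imwrite("pics/crop1.png",a)
E
python3 m.py
```

```text
cup [469.  -70.   28.8  70.5 118. ]
black [ 570.  -109.6   28.9   70.7  124. ]
cupL [556.1 313.   28.9  88.6 139. ]
cupR [583.3 125.2  28.8  89.  122. ]
mat depth [574.5 218.9  55.   21.9 608. ]
board ((570.1919555664062, 219.7505340576172), (121.08393096923828, 329.9412841796875), 8.382519721984863)
tally ((584.2577514648438, -300.1828308105469), (127.27701568603516, 188.0237579345703), 16.366823196411133)
win [ 570.8 -266.4   46.7   68.7  607. ]
but [ 601.4 -356.4   18.2   74.   140. ]
orange 90 [509.58333333 210.83333333] [ 586. -245.   65.]
red 6 [530.25 244.5 ] [ 525. -282.   56.]
green 121 [571.89669421 200.34297521] [ 600. -356.   75.]
```

View pics/crop1.png

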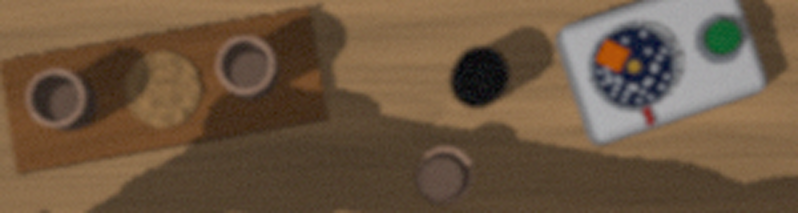

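The crop confirms it: the open pink cup at crop (443,173) is on the bare bench, the black one is at (480,76), and the mat is at (165,88). Measured positions in mm:
- **Cup:** (469, -70)
- **Mat:** (570, 219.5), board yaw 8.4°
- **Button:** (601, -356)

The orange face is about 3 steps from the pointer. The tool's yaw already clears the black cup.

```bash
cat > tgt.py <<'E'
import sys
from h import *
from scipy.spatial.transform import Rotation as R
o=manip.get_obs();r=R.from_quat(o["ee_rot"]);p=np.array(o["position"])*1000
g=[float(a) for a in sys.argv[1:4]]
y=r.as_matrix()[:,1]
print("t%.2f pos"%o["clock"],p.round(1),"yaw_y %.2f deg"%np.degrees(np.arctan2(y[1],y[0])),"tilt",r.as_matrix()[:,2].round(3),"F",np.round(o["ft_force"],1),"grip %.3f %.1f"%(o["grip_width"],o["grasp_force"]),"SHIFT",r.inv().apply(np.array(g)-p).round(1))
E
python3 tgt.py 469 -70 250
```

```text
t0.10 pos [256.9 569.5 303.2] yaw_y 65.72 deg tilt [-0.    -0.001 -1.   ] F [ 0.7  0.2 -0. ] grip 0.998 0.0 SHIFT [-456.3 -495.6   53.9]
```

```bash
python3 -m creep '[[[-25,-27,3],0],[[-50,-55,6],0],[[-76,-82,9],0],[[-102,-110,12],0],[[-128,-138,15],0]]' 1
python3 -m creep '[[[-27,-30,3],0],[[-54,-60,6],0],[[-82,-89,9],0],[[-109,-118,12],0],[[-137,-148,15],0]]'
python3 tgt.py 469 -70 250
```

```text
clock: 0.52
position: [0.3171, 0.3894, 0.2883]
ee_rot: [0.21, 0.978, -0.0, -0.0]
ft_force: [1.1, -0.1, 1.2]
grip_width: 0.997
grasp_force: 0.0
clock: 0.93
position: [0.3809, 0.1982, 0.2736]
ee_rot: [0.21, 0.978, 0.0, -0.0]
ft_force: [2.0, 0.0, -0.6]
grip_width: 0.997
grasp_force: 0.0
t0.93 pos [380.9 198.2 273.6] yaw_y 65.74 deg tilt [-0.  0. -1.] F [ 2.   0.  -0.6] grip 0.997 0.0 SHIFT [-190.5 -208.3   23.5]
```

```bash
python3 -m creep '[[[-27,-30,3],0],[[-54,-60,6],0],[[-82,-89,9],0],[[-109,-118,12],0],[[-135,-148,15],0]]'
python3 -m creep '[[[-24,-27,3],0],[[-44,-47,6],0],[[-55,-60,8],0],[[-55,-60,8],0]]'
python3 tgt.py 469 -70 180
python3 - <<'E'
from h import *
c=camera("wrist");save(c,"pics/w1.png",1)
P=cloud(c);m=(abs(P[...,0]-.469)<.045)&(abs(P[...,1]+.07)<.045)&(P[...,2]>.055)&(P[...,2]<.085)
q=P[m];print(len(q),cv2.minEnclosingCircle((q[:,:2]*1000).astype(np.float32)) if len(q) else 0,q[:,2].min() if len(q) else 0,q[:,2].max() if len(q) else 0)
E
```

```text
clock: 1.35
position: [0.4433, 0.0076, 0.2588]
ee_rot: [0.21, 0.978, 0.0, 0.0]
ft_force: [1.3, 1.1, 0.0]
grip_width: 0.998
grasp_force: 0.0
clock: 1.68
position: [0.4686, -0.0715, 0.2504]
ee_rot: [0.213, 0.977, -0.001, -0.0]
ft_force: [-0.6, -0.3, -0.2]
grip_width: 1.001
grasp_force: 0.0
t1.68 pos [468.6 -71.5 250.4] yaw_y 65.41 deg tilt [-0.001 -0.001 -1.   ] F [-0.6 -0.3 -0.2] grip 1.001 0.0 SHIFT [ 0.3  1.6 70.4]
1964 ((470.64794921875, -72.9284896850586), 29.07619857788086) 0.055106205834162404 0.07427715354406828
```

View pics/w1.png

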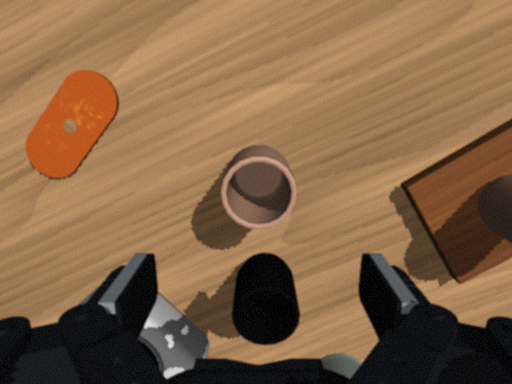

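The wrist view shows the cup centred between the fingers at (259,190), and the black cup at (266,298) is clear of their path. Descending.

```bash
python3 -m creep '[[[-1,0,30],0],[[-1,0,60],0],[[-1,0,85],0],[[-1,0,105],0],[[-1,0,120],0]]' 1
python3 -m creep '[[[0,0,12],0],[[0,0,22],0],[[0,0,28],0],[[0,0,28],0]]'
python3 tgt.py 470 -71 102
python3 -m creep '[[[0,0,0],0],[[0,0,0],0],[[0,0,0],0],[[0,0,0],0],[[0,0,0],0]]' 0.3 30
python3 -m creep '[[[0,0,0],0],[[0,0,0],0],[[0,0,0],0],[[0,0,0],0],[[0,0,0],0]]'
```

```text
clock: 2.15
position: [0.4685, -0.0665, 0.129]
ee_rot: [0.209, 0.978, 0.0, -0.001]
ft_force: [0.6, -0.3, 0.1]
grip_width: 1.003
grasp_force: 0.0
clock: 2.48
position: [0.4689, -0.0673, 0.102]
ee_rot: [0.21, 0.978, -0.0, -0.001]
ft_force: [-0.2, 0.6, 0.7]
grip_width: 0.998
grasp_force: 0.0
t2.48 pos [468.9 -67.3 102. ] yaw_y 65.77 deg tilt [-0.002  0.    -1.   ] F [-0.2  0.6  0.7] grip 0.998 0.0 SHIFT [-2.5 -2.9 -0. ]
clock: 2.9
position: [0.47, -0.0681, 0.1039]
ee_rot: [0.21, 0.978, 0.0, 0.001]
ft_force: [-2.3, -0.1, 5.3]
grip_width: 0.685
grasp_force: 31.4
clock: 3.32
position: [0.47, -0.0681, 0.1039]
ee_rot: [0.21, 0.978, 0.0, 0.001]
ft_force: [-1.3, -0.1, 5.3]
grip_width: 0.684
grasp_force: 31.4
```

```bash
python3 -m creep '[[[0,0,-3],0],[[0,0,-10],0],[[0,0,-25],0],[[0,0,-45],0],[[0,0,-70],0]]'
python3 -m creep '[[[0,0,-25],0.1],[[0,0,-45],0.2],[[0,0,-60],0.3],[[0,0,-62],0.4],[[0,0,-62],0.5]]'
python3 -m creep '[[[0,0,0],0.1],[[0,0,0],0.2],[[0,0,0],0.3],[[0,0,0],0.4],[[0,0,0],0.5]]'
python3 tgt.py 570 219.5 235
```

```text
clock: 3.73
position: [0.4688, -0.0682, 0.1734]
ee_rot: [0.21, 0.978, -0.0, -0.001]
ft_force: [0.7, 0.1, -1.3]
grip_width: 0.687
grasp_force: 32.8
clock: 4.15
position: [0.47, -0.0682, 0.2369]
ee_rot: [0.448, 0.894, 0.001, 0.001]
ft_force: [0.1, 0.1, -2.3]
grip_width: 0.678
grasp_force: 32.8
clock: 4.57
position: [0.4694, -0.0682, 0.2355]
ee_rot: [0.655, 0.755, 0.0, 0.0]
ft_force: [-0.7, -0.7, -2.1]
grip_width: 0.682
grasp_force: 32.8
t4.57 pos [469.4 -68.2 235.5] yaw_y 8.12 deg tilt [ 0.  0. -1.] F [-0.7 -0.7 -2.1] grip 0.682 32.8 SHIFT [270.6 140.2   0.7]
```

```bash
python3 -m creep '[[[15,8,0],0],[[42,22,0],0],[[72,37,0],0],[[102,53,0],0],[[132,68,0],0]]'
python3 -m creep '[[[30,15,0],0],[[60,31,0],0],[[90,47,0],0],[[115,60,0],0],[[130,67,0],0]]'
python3 -m creep '[[[8,5,0],0],[[8,5,0],0],[[8,5,0],0]]'
python3 tgt.py 570 219.5 126
python3 - <<'E'
from h import *
c=camera("top");s=camera("scene");save(s,"pics/s2.png",3,(250,130,430,300))
P=cloud(c);
m=(abs(P[...,0]-.57)<.055)&(abs(P[...,1]-.2195)<.05)&(P[...,2]>.0195)&(P[...,2]<.03);print(m.sum())
w=camera("wrist");save(w,"pics/w2.png",1)
P=cloud(w)
for n,x,y in(("L",.556,.313),("R",.583,.125)):
    q=P[(abs(P[...,0]-x)<.045)&(abs(P[...,1]-y)<.045)&(P[...,2]>.08)&(P[...,2]<.1)];print(n,len(q),cv2.minEnclosingCircle((q[:,:2]*1000).astype(np.float32)) if len(q)>5 else "")
E
```

```text
clock: 4.98
position: [0.5178, 0.0739, 0.2357]
ee_rot: [0.653, 0.757, 0.001, 0.0]
ft_force: [0.5, -0.1, -0.9]
grip_width: 0.681
grasp_force: 32.8
clock: 5.4
position: [0.5647, 0.2149, 0.2353]
ee_rot: [0.652, 0.758, 0.0, -0.0]
ft_force: [-0.9, -0.1, -2.1]
grip_width: 0.679
grasp_force: 32.8
clock: 5.65
position: [0.5684, 0.2185, 0.2351]
ee_rot: [0.654, 0.757, -0.0, 0.0]
ft_force: [0.7, -1.1, -1.8]
grip_width: 0.679
grasp_force: 32.8
t5.65 pos [568.4 218.5 235.1] yaw_y 8.38 deg tilt [-0.    -0.001 -1.   ] F [ 0.7 -1.1 -1.8] grip 0.679 32.8 SHIFT [  0.9   1.7 109.1]
384
L 2693 ((557.1556396484375, 311.1968078613281), 29.059635162353516)
R 0
```

View pics/s2.png

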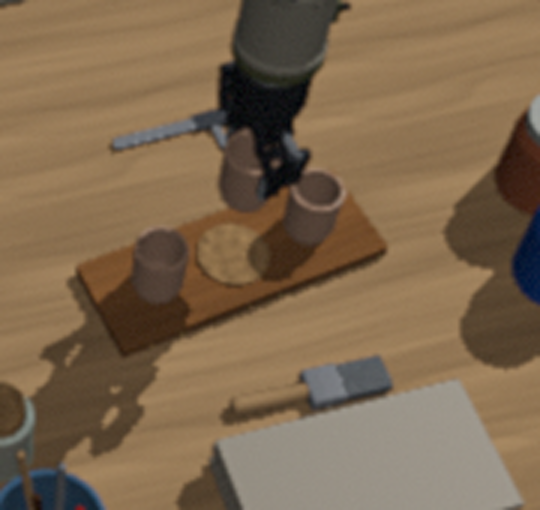

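View pics/w2.png

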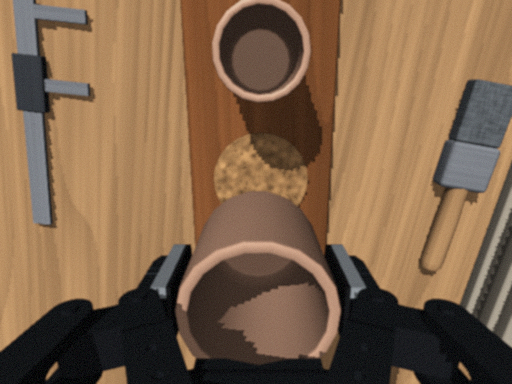

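The scene view shows the cup hanging upright above the board, with the mat free at (233,252). The wrist view shows the mat at (261,175), and the held rim at about (262,300) is upright. I measure the held cup's offset and the mat's centre in the same wrist view.

```bash
python3 - <<'E'
from h import *
from scipy.optimize import least_squares
w=camera("wrist");P=cloud(w)
v,u=np.mgrid[:384,:512]
def fit(q):
    f=least_squares(lambda a:np.hypot(q[:,0]-a[0],q[:,1]-a[1])-a[2],[*q.mean(0)[:2],30],loss="soft_l1");return f.x.round(1),len(q)
m=(v<240)&(u>190)&(u<335)&(P[...,2]>.0205)&(P[...,2]<.025)&(v>110)
cs,_=cv2.findContours(m.astype(np.uint8)*255,0,1);k=max(cs,key=cv2.contourArea)[:,0]
k=k[k[:,1]<195]
q=np.array([ray(w,*p,.022)*1000 for p in k]);print("mat",fit(q))
z=P[...,2];r=(v>150)&(u>165)&(u<355)&(abs(P[...,0]-.57)<.06)&(abs(P[...,1]-.219)<.06)&(z>.12)&(z<.24)
zt=np.percentile(z[r&(v<262)&(v>240)&(u>230)&(u<290)],[5,50,95]);print("rim z",zt)
hs=[p for p in np.argwhere(r)]
m=r&(z>zt[2]-.006)&(z<zt[2]+.004)
q=P[m]*1000;print(cv2.minEnclosingCircle(q[:,:2].astype(np.float32)),len(q),fit(q))
E
```

```text
mat (array([570.5, 223.4,  34.9]), 211)
rim z [0.13655397 0.20239199 0.20377947]
((569.4984130859375, 220.8573760986328), 33.62264633178711) 6714 (array([569.4, 216.7,  26.4]), 6714)
```

```bash
python3 -m creep '[[[1,0,15],0],[[2,1,40],0],[[2,1,65],0],[[2,1,85],0],[[2,1,98],0]]'
python3 -m creep '[[[0,0,3],0],[[0,0,5],0],[[0,0,5],0],[[0,0,5],0]]'
python3 tgt.py 570.5 219.5 126
```

```text
clock: 6.27
position: [0.5683, 0.2205, 0.1349]
ee_rot: [0.654, 0.757, -0.001, -0.0]
ft_force: [0.1, -0.2, -1.2]
grip_width: 0.678
grasp_force: 32.8
clock: 6.6
position: [0.5698, 0.2217, 0.1333]
ee_rot: [0.653, 0.757, 0.001, 0.0]
ft_force: [-0.7, 0.3, -1.7]
grip_width: 0.685
grasp_force: 32.9
t6.60 pos [569.8 221.7 133.3] yaw_y 8.41 deg tilt [ 0.002  0.001 -1.   ] F [-0.7  0.3 -1.7] grip 0.685 32.9 SHIFT [-2.3  0.3  7.3]
```

```bash
python3 -m creep '[[[0,0,1],0],[[0,0,2],0],[[0,0,3],0],[[0,0,4],0],[[0,0,4],0]]'
python3 -m creep '[[[0,0,0.5],0],[[0,0,1],0],[[0,0,1],0],[[0,0,1],0]]'
```

```text
clock: 7.02
position: [0.5691, 0.2216, 0.1278]
ee_rot: [0.653, 0.757, -0.0, -0.0]
ft_force: [-0.1, -0.1, -1.2]
grip_width: 0.685
grasp_force: 32.9
clock: 7.35
position: [0.5691, 0.2216, 0.1269]
ee_rot: [0.653, 0.757, -0.0, -0.0]
ft_force: [0.3, -0.2, -3.0]
grip_width: 0.688
grasp_force: 32.9
```

```bash
python3 -m creep '[[[0,0,0.5],0],[[0,0,1],0],[[0,0,1],0],[[0,0,1],0]]'
```

```text
clock: 7.68
position: [0.5692, 0.2217, 0.126]
ee_rot: [0.653, 0.757, 0.0, -0.0]
ft_force: [-0.7, -0.2, 0.3]
grip_width: 0.684
grasp_force: 32.9
```

```bash
python3 -m creep '[[[0,0,0.5],0],[[0,0,0.5],0],[[0,0,0.5],0]]'; python3 -m creep '[[[0,0,0.5],0],[[0,0,0.5],0],[[0,0,0.5],0]]'
```

```text
clock: 7.93
position: [0.5692, 0.2217, 0.126]
ee_rot: [0.653, 0.757, 0.0, -0.0]
ft_force: [-2.4, -0.2, 5.4]
grip_width: 0.682
grasp_force: 33.4
clock: 8.18
position: [0.5692, 0.2217, 0.1259]
ee_rot: [0.653, 0.757, 0.0, -0.0]
ft_force: [-4.9, -1.9, 9.9]
grip_width: 0.684
grasp_force: 33.8
```

Contact is made. I ease back half a millimetre and release.

```bash
python3 -m creep '[[[0,0,-0.5],0],[[0,0,-0.5],0]]'; python3 -m creep '[[[0,0,0],0],[[0,0,0],0]]' 0.72 20; python3 -m creep '[[[0,0,0],0],[[0,0,0],0],[[0,0,0],0]]' 0.95
python3 -m creep '[[[0,0,-3],0],[[0,0,-12],0],[[0,0,-30],0],[[0,0,-55],0],[[0,0,-85],0]]'
python3 -m creep '[[[0,0,-25],0],[[0,0,-35],0],[[0,0,-35],0]]'
cat > chk.py <<'E'
from h import *
import pickle
c=camera("top");P=cloud(c)
for n,x,y,z in(("cup",.570,.219,.094),("L",.556,.313,.089),("R",.583,.125,.089),("black",.57,-.11,.07)):
    q=P[(abs(P[...,0]-x)<.045)&(abs(P[...,1]-y)<.045)&(abs(P[...,2]-z)<.008)]*1000;print(n,len(q),cv2.minEnclosingCircle(q[:,:2].astype(np.float32)) if len(q)>5 else "",np.median(q[:,2]) if len(q) else 0)
s=camera("scene");P=cloud(s)
q=P[(abs(P[...,0]-.570)<.045)&(abs(P[...,1]-.219)<.045)&(abs(P[...,2]-.094)<.008)]*1000;print("scene cup",len(q),cv2.minEnclosingCircle(q[:,:2].astype(np.float32)) if len(q)>5 else "")
E
python3 chk.py; python3 tgt.py 601 -356 235
```

```text
clock: 8.35
position: [0.5692, 0.2217, 0.126]
ee_rot: [0.653, 0.757, 0.0, -0.0]
ft_force: [-3.5, -0.9, 6.5]
grip_width: 0.679
grasp_force: 33.5
clock: 8.52
position: [0.5693, 0.2217, 0.1254]
ee_rot: [0.653, 0.757, 0.0, 0.0]
ft_force: [0.1, 0.5, -0.9]
grip_width: 0.725
grasp_force: 0.0
clock: 8.77
position: [0.5692, 0.2216, 0.1253]
ee_rot: [0.653, 0.757, -0.0, 0.0]
ft_force: [-0.0, 0.2, -0.6]
grip_width: 0.952
grasp_force: 0.0
clock: 9.18
position: [0.5686, 0.2213, 0.211]
ee_rot: [0.653, 0.757, -0.001, -0.0]
ft_force: [0.7, -0.0, 0.1]
grip_width: 0.949
grasp_force: 0.0
clock: 9.43
position: [0.5703, 0.2219, 0.249]
ee_rot: [0.653, 0.757, 0.003, 0.001]
ft_force: [-0.9, -0.9, -0.7]
grip_width: 0.948
grasp_force: 0.0
cup 71 ((568.5762329101562, 219.8428955078125), 28.210512161254883) 93.11081980025557
L 0  0
R 122 ((583.728271484375, 125.34014129638672), 28.64327621459961) 88.93048223443269
black 118 ((570.08251953125, -109.01427459716797), 28.805217742919922) 70.09964788608181
scene cup 111 ((569.5524291992188, 219.5648651123047), 32.13198471069336)
t9.53 pos [569.  221.6 245.2] yaw_y 8.43 deg tilt [-0.  0. -1.] F [-0.8  0.4 -0.2] grip 0.952 0.0 SHIFT [-576.1  -53.    10. ]
```

The cup stands at (569, 220) with its rim at 94 mm, centred on the mat, and its neighbours haven't moved. Now to the button, with the fingers shut.

```bash
python3 -m creep '[[[-15,-1,0],0],[[-45,-4,0],0],[[-80,-7,0],0],[[-116,-11,0],0],[[-152,-14,0],0]]' 0
python3 -m creep '[[[-36,-3,0],0],[[-72,-7,0],0],[[-108,-10,0],0],[[-144,-13,0],0],[[-180,-17,0],0]]'
python3 -m creep '[[[-36,-3,0],0],[[-72,-7,0],0],[[-108,-10,0],0],[[-144,-13,0],0],[[-180,-17,0],0]]'
python3 -m creep '[[[-30,-2,15],0],[[-52,-4,35],0],[[-62,-5,55],0],[[-62,-5,70],0],[[-62,-5,70],0]]'
python3 tgt.py 601 -356 150
python3 - <<'E'
from h import *
print(np.round(manip.get_obs()["joint_pos"],2))
w=camera("wrist");save(w,"pics/w3.png",1)
h=cv2.cvtColor(w["pixels"],cv2.COLOR_RGB2HSV);m=cv2.inRange(h,(60,120,50),(85,255,255))
n,l,s,ce=cv2.connectedComponentsWithStats(m);i=1+s[1:,4].argmax();print(s[i],ce[i],ray(w,*ce[i],.073)*1000)
E
```

```text
clock: 9.95
position: [0.5766, 0.0666, 0.2439]
ee_rot: [0.653, 0.757, -0.001, -0.001]
ft_force: [1.0, 0.4, 0.2]
grip_width: 0.241
grasp_force: 0.0
clock: 10.37
position: [0.586, -0.1139, 0.244]
ee_rot: [0.653, 0.757, -0.001, -0.001]
ft_force: [-0.4, 0.1, -0.0]
grip_width: 0.001
grasp_force: 0.0
clock: 10.78
position: [0.5954, -0.2942, 0.2437]
ee_rot: [0.653, 0.757, -0.001, -0.001]
ft_force: [0.5, -0.4, -0.0]
grip_width: -0.002
grasp_force: 0.0
clock: 11.2
position: [0.5977, -0.3547, 0.1699]
ee_rot: [0.654, 0.756, -0.001, -0.004]
ft_force: [-0.1, -0.1, -0.3]
grip_width: -0.0
grasp_force: 0.0
t11.20 pos [ 597.7 -354.7  169.9] yaw_y 8.27 deg tilt [-0.008  0.003 -1.   ] F [-0.1 -0.1 -0.3] grip -0.000 0.0 SHIFT [-1.9  3.2 19.9]
[ 0.07  0.65  0.6   1.42 -0.37  1.19  0.85]
[ 235  206   66   58 2081] [269.86737146 229.77414704] [ 603.54103543 -350.91107215   73.        ]
```

View pics/w3.png

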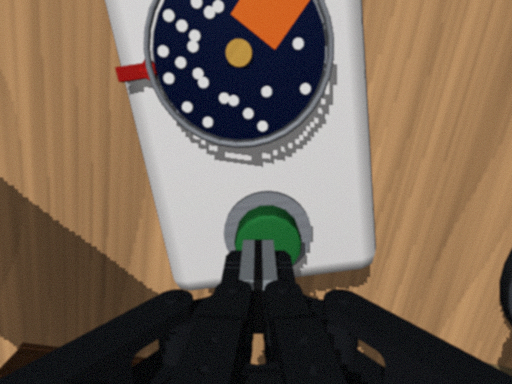

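The wrist view shows the fingertips over the green button at (268,235). The orange face is at (270,15), about 136° clockwise of the red pointer at (130,72), so 3 presses are needed. I press by force feedback.

```bash
python3 -m creep '[[[-1,2,6],0],[[-1,3,12],0],[[-1,3,17],0],[[-1,3,17],0],[[-1,3,17],0]]'
python3 tgt.py 601 -356 148
python3 -m creep '[[[0,0,3],0],[[0,0,6],0],[[0,0,9],0],[[0,0,12],0],[[0,0,13],0]]'
```

```text
clock: 11.67
position: [0.604, -0.3541, 0.1584]
ee_rot: [0.653, 0.757, 0.0, -0.0]
ft_force: [0.2, -0.6, -0.2]
grip_width: 0.0
grasp_force: 0.0
t11.67 pos [ 604.  -354.1  158.4] yaw_y 8.45 deg tilt [-0.  0. -1.] F [ 0.2 -0.6 -0.2] grip 0.000 0.0 SHIFT [-1.4 -3.2 10.4]
clock: 12.08
position: [0.604, -0.3545, 0.1453]
ee_rot: [0.653, 0.757, 0.0, 0.0]
ft_force: [-2.0, 1.0, 4.5]
grip_width: 0.0
grasp_force: 2.3
```

```bash
python3 -m creep '[[[0,0,2],0],[[0,0,4],0],[[0,0,6],0],[[0,0,7],0],[[0,0,7],0]]'; python3 -m creep '[[[0,0,0.5],0],[[0,0,0.5],0]]'
```

```text
clock: 12.5
position: [0.604, -0.3545, 0.1383]
ee_rot: [0.653, 0.757, 0.0, 0.0]
ft_force: [-1.0, 0.9, 3.9]
grip_width: 0.003
grasp_force: 2.1
clock: 12.67
position: [0.604, -0.3545, 0.1379]
ee_rot: [0.653, 0.757, 0.0, 0.0]
ft_force: [-0.7, 0.8, 5.2]
grip_width: 0.003
grasp_force: 2.1
```

```bash
python3 -m creep '[[[0,0,0.5],0],[[0,0,0.5],0]]'; python3 -m creep '[[[0,0,0.4],0],[[0,0,0.4],0]]'; python3 -m creep '[[[0,0,-4],0],[[0,0,-8],0],[[0,0,-12],0],[[0,0,-15],0],[[0,0,-15],0]]'
cat > drum.py <<'E'
from h import *
import sys
c=camera("wrist");save(c,sys.argv[1],1)
h=cv2.cvtColor(c["pixels"],cv2.COLOR_RGB2HSV);m=cv2.inRange(h,(6,150,120),(18,255,255));m[150:]=0
n,l,s,ce=cv2.connectedComponentsWithStats(m);D=np.array([573.5,-263.7])
for i in range(1,n):
    if s[i,4]>60:
        p=ray(c,*ce[i],.065)*1000;d=p[:2]-D;print(s[i,4],ce[i].round(),p.round(),"steps to go",((196.4-np.degrees(np.arctan2(d[1],d[0])))%360/45).round(2))
E
python3 drum.py pics/d1.png
```

```text
clock: 12.83
position: [0.604, -0.3545, 0.1379]
ee_rot: [0.653, 0.757, 0.0, 0.0]
ft_force: [-2.5, 2.2, 6.9]
grip_width: 0.002
grasp_force: 3.6
clock: 13.0
position: [0.604, -0.3545, 0.1378]
ee_rot: [0.653, 0.757, 0.0, 0.0]
ft_force: [-3.9, 1.9, 10.0]
grip_width: 0.005
grasp_force: 5.1
clock: 13.42
position: [0.604, -0.3547, 0.1525]
ee_rot: [0.653, 0.757, 0.0, 0.0]
ft_force: [-0.1, -0.1, 0.4]
grip_width: 0.0
grasp_force: 0.0
1037 [210.   8.] [ 570. -254.   65.] steps to go 1.94
```

The drum advanced one step, with two to go. Second press:

```bash
python3 -m creep '[[[0,0,3],0],[[0,0,6],0],[[0,0,9],0],[[0,0,12],0],[[0,0,14],0]]'; python3 -m creep '[[[0,0,1],0],[[0,0,1],0],[[0,0,1],0]]'; python3 -m creep '[[[0,0,-4],0],[[0,0,-8],0],[[0,0,-12],0],[[0,0,-15],0],[[0,0,-15],0]]'
python3 drum.py pics/d2.png
```

```text
clock: 13.88
position: [0.604, -0.3546, 0.1377]
ee_rot: [0.653, 0.757, 0.0, 0.0]
ft_force: [-1.5, 3.3, 26.0]
grip_width: 0.002
grasp_force: 14.6
clock: 14.13
position: [0.604, -0.3546, 0.1378]
ee_rot: [0.653, 0.757, 0.0, 0.0]
ft_force: [-2.5, 1.6, 11.2]
grip_width: -0.001
grasp_force: 5.6
clock: 14.55
position: [0.604, -0.3545, 0.1523]
ee_rot: [0.653, 0.757, 0.0, 0.0]
ft_force: [0.7, -0.5, -0.0]
grip_width: -0.003
grasp_force: 0.0
2817 [171.  19.] [ 554. -260.   65.] steps to go 0.59
```

View pics/d2.png

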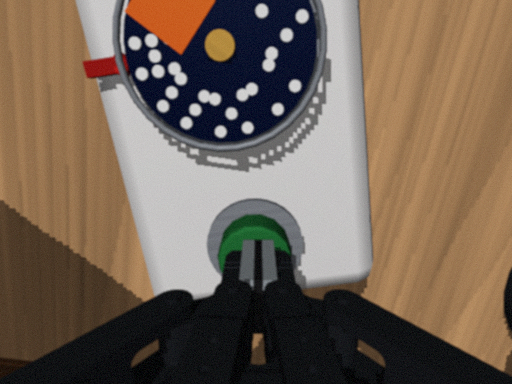

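The picture shows orange at (170,15), cut off at the image edge and still about 45° short of the pointer at (105,68). One step is left. Third press, then retreat and verify.

```bash
python3 -m creep '[[[0,0,3],0],[[0,0,6],0],[[0,0,9],0],[[0,0,12],0],[[0,0,14],0]]'; python3 -m creep '[[[0,0,1],0],[[0,0,1],0],[[0,0,1],0]]'; python3 -m creep '[[[0,0,-4],0],[[0,0,-8],0],[[0,0,-12],0],[[0,0,-16],0],[[0,0,-20],0]]'
python3 -m creep '[[[0,0,-25],0],[[0,0,-55],0],[[0,0,-85],0],[[0,0,-110],0],[[0,0,-110],0]]'
python3 drum.py pics/d3.png; python3 chk.py
python3 - <<'E'
import cv2;a=cv2.imread("pics/d3.png");cv2.imwrite("pics/d3c.png",a[:330])
E
```

```text
clock: 15.02
position: [0.604, -0.3545, 0.1377]
ee_rot: [0.653, 0.757, 0.0, -0.0]
ft_force: [-2.1, 2.5, 25.7]
grip_width: -0.0
grasp_force: 15.1
clock: 15.27
position: [0.604, -0.3545, 0.1379]
ee_rot: [0.653, 0.757, 0.0, 0.0]
ft_force: [-2.7, 3.5, 11.1]
grip_width: -0.003
grasp_force: 5.7
clock: 15.68
position: [0.6037, -0.3544, 0.1569]
ee_rot: [0.653, 0.757, -0.0, -0.0]
ft_force: [-0.9, -0.4, 0.2]
grip_width: 0.002
grasp_force: 0.0
clock: 16.1
position: [0.605, -0.3557, 0.2731]
ee_rot: [0.653, 0.757, 0.001, 0.004]
ft_force: [-0.7, -0.2, -0.4]
grip_width: 0.003
grasp_force: 0.0
838 [18. 11.] [ 417. -256.   65.] steps to go 0.43
1334 [202.  66.] [ 552. -274.   65.] steps to go 7.78
cup 123 ((568.3433837890625, 220.90098571777344), 28.85356330871582) 93.5607048458727
L 136 ((556.1124267578125, 313.196533203125), 29.139286041259766) 88.5018983202844
R 121 ((583.9183349609375, 125.3563232421875), 28.890655517578125) 88.97498659664177
black 123 ((569.84130859375, -109.1197738647461), 29.263328552246094) 70.2369506706458
scene cup 107 ((570.7296752929688, 220.08168029785156), 30.874675750732422)
```

View pics/d3c.png

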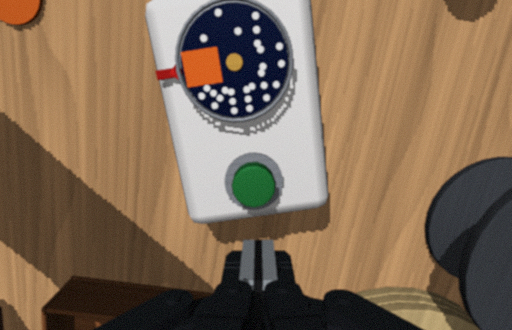

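The orange face at (203,67) is against the red pointer at (165,73), and the button is up. The cup and its neighbours are in place, so I'm handing in.

```bash
python3 -c "
from workcell import manip
print(manip.hand_in())"
```

```text
the job is handed in; nothing more can be done
None
```

The bisque cup stands upright on the cork mat, within about 2 mm of its centre; three presses brought the orange face to the red pointer, the button is released, the board cups and the black cup were unmoved, and the job is handed in at about 16 s.

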